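# Lift the latch and open the bottle locker

## Task

Open the little clear bottle locker: lift the latch bar by its red knob until it comes level with the slot of its catch, draw it out through the slot and swing the gate wide open, to about a right angle or further. Feel your way and never force the bar against the catch; then let the bar down, let go and leave the gate standing open, with the bottles, the timer and the tape roll left where they were.

Things in the scene. Friction and masses are not known exactly. Their poses are not given: they have to be found in the camera images.
- locker: Fixed low locker, clear walls and roof, aluminium posts, 125 deep x 200 wide x 150 high mm, two bottles inside. Origin on the worktop in the middle of its front; x points into the locker (away from the robot), y along the front to the left, z up. It stands turned by up to 0.3 rad. Its latch post at the right end of the front (y = -86 to -120 mm) stands up to 212 mm.
- gate_hinge (a point): Point on the gate's vertical hinge line, at locker (-6, 93) mm, 135 mm above the worktop. The gate is 172 wide, 8 thick, its top edge 150 mm above the worktop; it covers the front from the hinge to the right and swings towards the robot. This point's x, y axes turn with the gate (equal to the locker's when shut).
- gate (a joint): Opening angle of the gate, rad: 0 shut, grows as it swings out towards the robot (turning clockwise seen from above), stop at 1.75. It stays where it is left (hinge friction 0.06 N m).
- bar_pivot (a point): Pivot of the latch bar on the front of the gate, 30 mm from the hinge line along the gate and 14 mm in front of it, 135 mm above the worktop; the pivot's axis is the gate's normal. This point's axes turn with the bar.
- latch_bar (a joint): Angle of the latch bar, rad: 0 lying level on its rest peg, grows as its free end is lifted, stop at 0.42. It falls back by its weight (about 0.13 kg).
- latch_knob (a point): Grasp point on the bar's upright red knob, a round pin 11 mm thick from 5 to 61 mm above the bar's middle line. The point is 115 mm from the pivot along the bar and 47 above its middle line; at rest 182 mm above the worktop, 32 above gate and roof. It swings about the pivot and leans with the bar: lean the hand along. Pinch from above, a finger each side of the gate.
- bar_end (a point): Middle of the round tip at the latch bar's free end: 10 mm across, 6 mm thick along the gate's normal, 165 mm from the pivot, 135 mm above the worktop at rest. The bar itself is steel, 10 mm high and 6 thick.
- catch_foot: Fixed foot of the catch, on the latch post; this frame equals the locker's. It carries the steel catch plate, an upright plate 22 mm wide, 4 thick, standing 4 mm in front of the resting bar tip. The tip leaves forward only through the plate's level slot, 15 mm high (2.5 mm to spare above and below); elsewhere the plate blocks it, giving way on a spring (1 mm per 3 N). Over 20 N it bends: never.
- slot_nominal (a point): Nominal middle of the slot, 160 mm above the worktop, 25 above the resting tip's middle. The plate is screwed on up to 13 mm higher or lower than this, not measured: find it by feel or sight. A sprung black pad hangs above the tip behind the plate, its underside 3 mm above the slot's upper edge, yielding 1 mm per 1.5 N for 10 mm: from first touch the tip must sink 5.5 mm to the slot's middle.
- brown_bottle: Brown bottle, 58 mm across, 125 high, standing loose inside the locker. Origin at the centre of its underside. Leave alone.
- white_bottle: White bottle with blue cap, 66 mm across, 140 high, standing loose inside the locker. Origin at the centre of its underside. Leave alone.
- timer_1: Small white timer, 64 x 62 x 19 mm, lying loose on the worktop at the left. Origin at the centre of its underside. Leave alone.
- tape_1: Roll of pale tape, 61 mm across, 19 high, lying loose on the worktop in front and to the right. Origin at the centre of its underside. Leave alone.

How it is judged:
By the outcome, as a careful person would: the job done as asked, in the order asked, and still so for the second after the job is handed in, with the robot touching nothing.
It also fails if it takes over 67 s, if anything falls off the work surface, if the arm or the gripper's body presses on something with over 40 N, if the wrist force passes 120 N, or if a joint passes its speed limit or range.

## Robot

A 6-joint arm with a two-finger parallel gripper is mounted at the origin on a cart in front of the work surface, level with it; the furniture and walls round the work are solid. World frame = base frame: x ahead of the robot, y to its left, z up, the work surface at z = 0. Lengths are in m, angles in rad, forces in N, time in s.
With the tool pointing down it reaches from about 0.275 to 0.775 m from the base axis. Payload 14.6 kg.
Tool frame: the origin (TCP) lies on the front face of the gripper's body, between the roots of the fingers; the fingertips stand 73 mm ahead of it and the grasp point (between the pads) lies 54 mm ahead of it; z points along the fingers, y is the direction in which the jaws open and shut (so a half turn about z gives the same grasp; the last joint's range is limited). The gripper opens to 85 mm and grips with 20 to 120 N. Pads are 22 mm wide; open, the fingers measure 114 mm over their backs; the gripper's body (76 mm by 85 mm) begins 54 mm behind the grasp point. The pads swing forward as they close: fully open they stand 13 mm farther back than shut.
Start: joints at [-1.408, 0.263, -0.048, 1.259, 0, 1.415], TCP at [0.164, -0.499, 0.304] pointing down, gripper open.
Joint ranges: [-2.65, 2.65], [-0.89, 1.7], [-1.18, 1.37], [-2.13, 2.11], [-1.35, 1.29], [-3.14, 3.14]. Speed limits (rad/s): [1.89, 1.89, 2.57, 2.79, 3.14, 3.14].

## Interface

Orientations are given as a unit quaternion [w, x, y, z].
In Python, from bench import get_state, viewer, ticket gives the robot as it stands.
- The arm moves only by the tool apply_moves, never from a script. Its argument "plan" is a list that holds one entry, the list of rows, each a list of 7 numbers: the gripper's target within -1 to 1 (fully open at 1, half-way at 0, shut at -1), then the shift along the world's x, y, z in mm, then the turn, a rotation vector about the world's x, y, z in rad. A call has 1 to 20 rows; each row is the pose to reach, as a shift and turn from the pose commanded when the call began; what a row does not reach only later rows make up. A row lasts 1/10 s, in which the tool goes at most 50 mm and 8.59 degrees, less where a joint would pass 70% of its speed; a pose out of reach is approached as far as the arm can. A call with a gripper value outside its range is refused whole. The fingers move at their own pace and stop on an object; "grip_force" is the grip in N (left out, the last holds). Time passes only in rows, so rows that repeat a pose let the fingers close. It gives the time, the measured TCP pose, the force and the opening at its end, in the units of the state.
- get_state(): the state, without advancing time (a new reading comes with each control period).
- viewer.get_image(name): name is "side" or "top" or "wrist"; returns the picture (400x640x3 uint8, blue, green, red); there is no depth.
- viewer.calibration(name): a dict with "vertical_fov" (degrees; the focal length in pixels is half the picture's height over the tangent of half this angle, whatever the lens; pixels are square), "cx", "cy" (the principal point, pixels), "R" (3x3) and "t" (3): a world point X has camera coordinates R X + t. Camera axes: x right, y down, z forward; pixel columns grow to the right and rows downward; lengths in m; the calibration is good to about 2 mm. The wrist camera is an equidistant fisheye: a pixel r from the principal point sees the ray r / f radians off the axis. A picture is of the moment at which its call begins: read the wrist's pose just before it. calibration takes no time and is no camera call; for the wrist camera it gives the pose at the moment of the call.
- ticket.job_done(): hands the job in, once; it reports no verdict.
The state is a dict: "clock": time; "q": joint angles; "qvel": joint speeds; "joint_torque": joint torques, N m; "eef_pos": TCP position; "eef_rot": TCP orientation; "ft_force": force on the tool from outside, world axes, zero at the start; "torque": the same for the moment, N m; "finger_gap": finger opening in m.
Only numpy, scipy, OpenCV 4.12 (cv2) and the standard library are available. Lean on these libraries where they do the work, as an engineer would, in place of code of your own. Each camera call takes 0.05 s, during which the arm holds its last target.

## Working session

There is one attempt and no reset: what is moved stays moved. The work goes in short steps, Python scripts to look and compute and a tool call to move; the robot and the scene stay as the last step left them, time stands still between calls to the robot, and variables do not carry over. Pictures are saved under pics/ and viewed, and the job is handed in when it is done.

Besides the shell and the picture viewer there is one more tool, called after "Emit:" as a command line: name --argument value ..., lists and objects as JSON in quotes. apply_moves: Moves the arm, as the interface text tells. Its arguments: {"type":"object","properties":{"plan":{"type":"array"},"grip_force":{"type":"number"}},"required":["plan"]}

```bash
mkdir -p pics; ls
python3 - <<'E'
from bench import get_state, viewer
import cv2,json
s=get_state(); print({k:s[k] for k in ('clock','eef_pos','eef_rot','ft_force','finger_gap')})
for n in ('side','top','wrist'):
    c=viewer.calibration(n); print(n,c)
    cv2.imwrite(f'pics/{n}0.png',viewer.get_image(n))
E
```

```text
pics
{'clock': 0.0, 'eef_pos': array([ 0.16400188, -0.4985039 ,  0.30342929]), 'eef_rot': array([-5.30118002e-04,  9.87401562e-01,  1.58233607e-01,  2.22255297e-07]), 'ft_force': array([-0.29659347,  0.34237479,  0.13499721]), 'finger_gap': 0.08533616568466999}
side {'vertical_fov': 43.29287820666379, 'cx': 316.39328715364786, 'cy': 204.1091421843345, 'R': array([[-0.91448199, -0.40416884,  0.01924171],
       [-0.24228125,  0.50886469, -0.82604874],
       [ 0.32407174, -0.7600686 , -0.56327013]]), 't': array([0.44793468, 0.25699969, 0.97911878])}
top {'vertical_fov': 45.206525533304884, 'cx': 318.27352345148194, 'cy': 199.52806599035657, 'R': array([[-0.13191669, -0.99120484, -0.01053305],
       [-0.7730966 ,  0.10952829, -0.62476012],
       [ 0.62041892, -0.07427322, -0.7807457 ]]), 't': array([0.01657777, 0.47879005, 0.93837703])}
wrist {'vertical_fov': 65.70646984690485, 'cx': 322.15090121327734, 'cy': 201.9405239979239, 'R': array([[ 3.12228529e-01, -9.50006644e-01, -8.49994667e-04],
       [-9.06934352e-01, -2.98338536e-01,  2.97429317e-01],
       [-2.82813413e-01, -9.20950285e-02, -9.54743462e-01]]), 't': array([-0.52462545, -0.0378716 ,  0.38003278])}
```

View pics/side0.png

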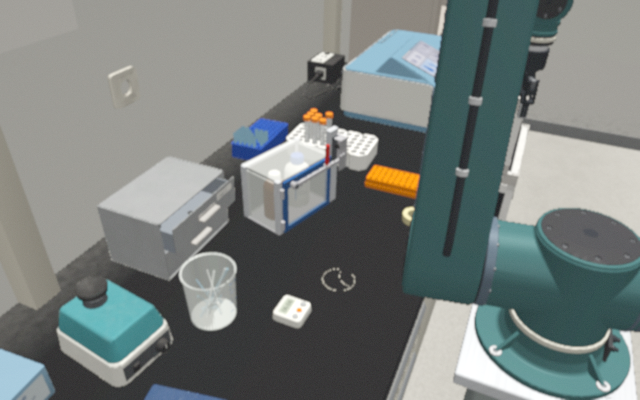

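View pics/top0.png

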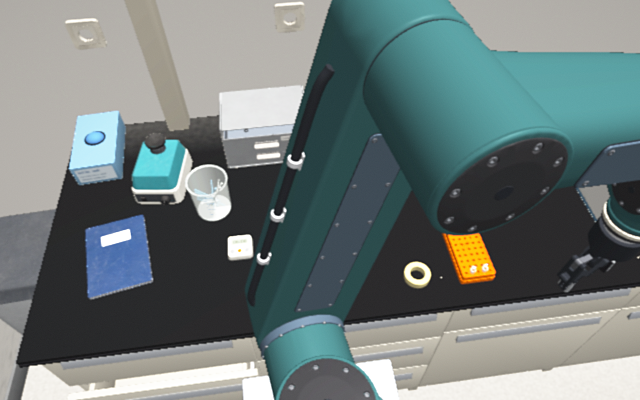

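View pics/wrist0.png

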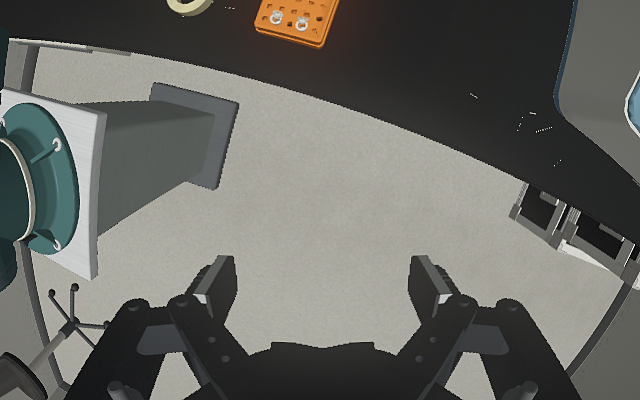

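The side view shows the locker at about (290,185) and the red knob near (327,152). The top view of the locker is blocked by the arm.

```bash
cat > h.py <<'E'
import numpy as np,cv2
from bench import get_state, viewer
from scipy.spatial.transform import Rotation as Rn
def ray(c,u,v,fish=False):
    f=200/np.tan(np.radians(c['vertical_fov'])/2)
    x,y=u-c['cx'],v-c['cy']
    if fish:
        r=np.hypot(x,y);th=r/f;d=np.array([x/r*np.sin(th),y/r*np.sin(th),np.cos(th)])
    else: d=np.array([x/f,y/f,1.])
    d/=np.linalg.norm(d)
    return -c['R'].T@c['t'], c['R'].T@d
def onz(c,u,v,z,fish=False):
    o,d=ray(c,u,v,fish); return o+d*(z-o[2])/d[2]
def proj(c,X,fish=False):
    f=200/np.tan(np.radians(c['vertical_fov'])/2)
    p=c['R']@np.asarray(X)+c['t']
    if fish:
        r=np.hypot(p[0],p[1]);th=np.arctan2(r,p[2]);return np.array([c['cx']+f*th*p[0]/r,c['cy']+f*th*p[1]/r])
    return np.array([c['cx']+f*p[0]/p[2],c['cy']+f*p[1]/p[2]])
def crop(im,u0,v0,u1,v1,k,name):
    cv2.imwrite(name,cv2.resize(im[v0:v1,u0:u1],None,fx=k,fy=k,interpolation=cv2.INTER_CUBIC))
def redmask(im):
    h=cv2.cvtColor(im,cv2.COLOR_BGR2HSV)
    return (((h[...,0]<8)|(h[...,0]>172))&(h[...,1]>140)&(h[...,2]>60)).astype(np.uint8)
E
python3 - <<'E'
from h import *
im=cv2.imread('pics/side0.png');crop(im,225,90,385,240,5,'pics/s0c.png')
m=redmask(im);ys,xs=np.nonzero(m);k=(abs(xs-327)<15)&(ys<200);print(xs[k].min(),xs[k].max(),ys[k].min(),ys[k].max(),xs[k].mean(),ys[k].mean())
c=viewer.calibration('side')
for z in (.196,.182,.14): print(onz(c,xs[k].mean(),ys[k].mean(),z))
E
```

```text
326 328 145 163 327.2093023255814 154.41860465116278
[ 0.53597    -0.15676349  0.196     ]
[ 0.54551843 -0.18057881  0.182     ]
[ 0.57416371 -0.25202478  0.14      ]
```

View pics/s0c.png

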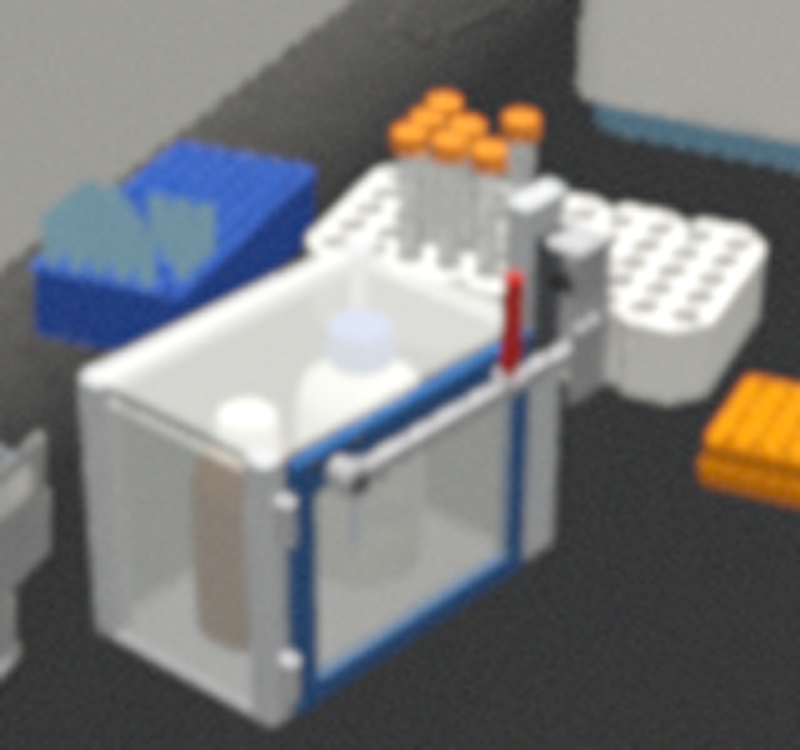

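Run:
```python
from h import *
c=viewer.calibration('side')
P=lambda u,v:(225+u/5,90+v/5)
a=onz(c,*P(275,725),0.);b=onz(c,*P(545,552),0.)
print(a,b,np.linalg.norm(a-b),np.arctan2(*(a-b)[[0,1]]))
a=onz(c,*P(312,702),0.01);b=onz(c,*P(520,565),0.01);print(a,b,np.arctan2(*(a-b)[[0,1]]))
a=onz(c,*P(295,460),0.15);b=onz(c,*P(525,335),0.15);print(a,b,np.linalg.norm(a-b),np.arctan2(*(a-b)[[0,1]]))
c=viewer.calibration('wrist');print(-c['R'].T@c['t'],c['R'].T)
s=get_state();R=Rn.from_quat(np.roll(s['eef_rot'],-1)).as_matrix();print(R)
print('cam in tool',R.T@(-c['R'].T@c['t']-s['eef_pos']),R.T@c['R'].T)
```

```text
[ 0.61516733 -0.06430459  0.        ] [ 0.55341309 -0.26118075  0.        ] 0.2063342136136408 0.30395091155408316
[ 0.60116138 -0.07682328  0.01      ] [ 0.55540037 -0.23011961  0.01      ] 0.2900924299083471
[ 0.60536475 -0.07208893  0.15      ] [ 0.55597798 -0.22580889  0.15      ] 0.16145859778808344 0.3108613360796775
[ 0.23693773 -0.47471783  0.37371297] [[ 3.12228456e-01 -9.06941492e-01 -2.82790595e-01]
 [-9.50006788e-01 -2.98294770e-01 -9.22352071e-02]
 [-7.03019002e-04  2.97451441e-01 -9.54736689e-01]]
[[ 9.49915226e-01  3.12507675e-01 -1.26287055e-04]
 [ 3.12507677e-01 -9.49914920e-01  7.73011041e-04]
 [ 1.21609926e-04 -7.73760632e-04 -9.99999693e-01]]
cam in tool [ 7.67111955e-02  6.50120364e-05 -7.01684152e-02] [[-2.93934899e-04 -9.54700765e-01 -2.97567408e-01]
 [ 9.99999954e-01 -3.01680922e-04 -1.98942420e-05]
 [-7.07773619e-05 -2.97567400e-01  9.54700810e-01]]
```

Run:
```python
from h import *
s=get_state()
R0=Rn.from_quat(np.roll(s['eef_rot'],-1))
x=np.array([.7071,0,.7071]);z=np.array([.7071,0,-.7071]);y=np.cross(z,x)
R1=Rn.from_matrix(np.c_[x,y,z])
print((R1*R0.inv()).as_rotvec(), 1000*(np.array([.37,-.21,.29])-s['eef_pos']))
```

```text
[ 0.12404454 -0.77863949 -0.30157882] [205.96058508 288.57467001 -13.53530181]
```

Emit:
apply_moves --plan '[[[1, 206, 288, -14, 0.124, -0.779, -0.302], [1, 206, 288, -14, 0.124, -0.779, -0.302], [1, 206, 288, -14, 0.124, -0.779, -0.302], [1, 206, 288, -14, 0.124, -0.779, -0.302], [1, 206, 288, -14, 0.124, -0.779, -0.302], [1, 206, 288, -14, 0.124, -0.779, -0.302], [1, 206, 288, -14, 0.124, -0.779, -0.302], [1, 206, 288, -14, 0.124, -0.779, -0.302], [1, 206, 288, -14, 0.124, -0.779, -0.302], [1, 206, 288, -14, 0.124, -0.779, -0.302]]]'

```text
clock: 1.15
eef_pos: [0.37, -0.211, 0.29]
eef_rot: [0.0, 0.924, -0.0, 0.383]
ft_force: [-0.0, 0.1, -0.4]
finger_gap: 0.0856
```

Run:
```python
from h import *
s=get_state(); print(s['clock'],s['q'],s['eef_pos'])
c=viewer.calibration('wrist')
im=viewer.get_image('wrist');cv2.imwrite('pics/w1.png',im)
import pickle;pickle.dump(c,open('w1.pkl','wb'))
```

```text
1.15 [-1.03551697 -0.17917288 -0.78009301  0.49726181  0.65326425  2.26909371] [ 0.36997375 -0.2110004   0.28998511]
```

View pics/w1.png

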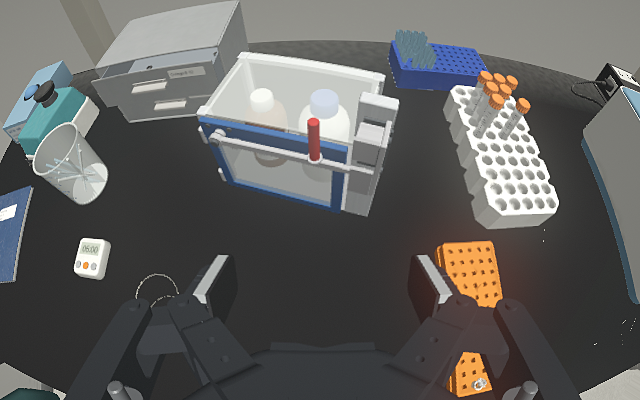

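Run:
```python
from h import *
import pickle
c=pickle.load(open('w1.pkl','rb'))
im=cv2.imread('pics/w1.png');crop(im,180,40,420,220,3.3,'pics/w1c.png')
m=redmask(im);n,l,st,ce=cv2.connectedComponentsWithStats(m);print(st[1:],ce[1:])
```

```text
[[308 118  11   8  72]
 [317 155   2   4   4]
 [310 157   1   1   1]
 [312 159   1   1   1]
 [315 159   1   1   1]] [[312.90277778 121.48611111]
 [317.75       156.5       ]
 [310.         157.        ]
 [312.         159.        ]
 [315.         159.        ]]
```

View pics/w1c.png

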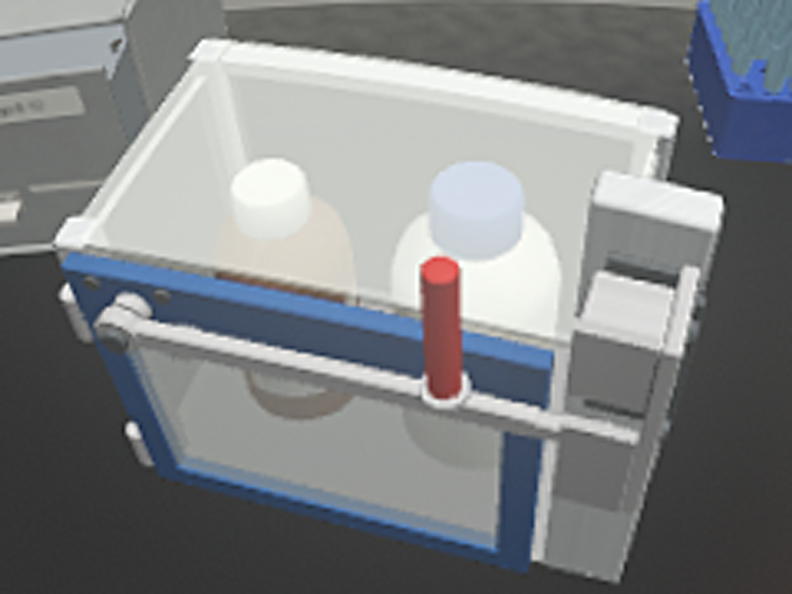

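Run:
```python
from h import *
import pickle
c=pickle.load(open('w1.pkl','rb'));P=lambda u,v:(180+u/3.3,40+v/3.3)
W=lambda u,v,z:onz(c,*P(u,v),z,True)
kt=W(441,270,.196);kb=W(445,393,.140);print('knob',kt,kb)
a=W(66,262,.150);b=W(552,358,.150);print('gate',a,b,np.linalg.norm(a-b),np.arctan2(*(a-b)[:2]))
t=W(637,432,.135);p=W(115,335,.135);print('tip',t,p,np.linalg.norm(t-p),np.arctan2(*(p-t)[:2]))
# triangulate with side: knob top
s=viewer.calibration('side')
rays=[ray(c,*P(441,270),True),ray(s,327.8,145.3)]
A=sum(np.eye(3)-np.outer(d,d) for o,d in rays);B=sum((np.eye(3)-np.outer(d,d))@o for o,d in rays)
print('tri top',np.linalg.solve(A,B))
```

```text
knob [ 0.55599998 -0.20381057  0.196     ] [ 0.55653729 -0.20381009  0.14      ]
gate [ 0.60837325 -0.07278357  0.15      ] [ 0.56244524 -0.23600065  0.15      ] 0.16955587577383088 0.27429918347683196
tip [ 0.54589587 -0.26243754  0.135     ] [ 0.58678197 -0.0914147   0.135     ] 0.1758422179266033 0.2346636369760636
tri top [ 0.55521817 -0.20366019  0.1944772 ]
```

```bash
cat >> h.py <<'E'
def down(yaw,lean=0.):
    # tool straight down, tool x at yaw; 
    x=np.array([np.cos(yaw),np.sin(yaw),0]);z=np.array([0,0,-1.]);return Rn.from_matrix(np.c_[x,np.cross(z,x),z])
def cur():
    s=get_state();return s,Rn.from_quat(np.roll(s['eef_rot'],-1))
E
python3 - <<'E'
from h import *
s,R0=cur()
for yw in(1.8,2.0,2.2): print(yw,(down(yw)*R0.inv()).as_rotvec())
print(1000*(np.array([.42,-.2,.34])-s['eef_pos']))
yB=np.pi*1.5-.275;print(yB,yB-2.0)
E
```

```text
1.8 [-0.70168333  0.55856362  1.69695827]
2.0 [-0.77849804  0.5015423   1.88209048]
2.2 [-0.85480075  0.43670507  2.06594451]
[50.12874777 11.58127238 50.01858106]
4.437388980384689 2.4373889803846893
```

Emit:
apply_moves --plan '[[[1, 50, 11, 50, -0.778, 0.502, 1.882], [1, 50, 11, 50, -0.778, 0.502, 1.882], [1, 50, 11, 50, -0.778, 0.502, 1.882], [1, 50, 11, 50, -0.778, 0.502, 1.882], [1, 50, 11, 50, -0.778, 0.502, 1.882], [1, 50, 11, 50, -0.778, 0.502, 1.882], [1, 50, 11, 50, -0.778, 0.502, 1.882], [1, 50, 11, 50, -0.778, 0.502, 1.882], [1, 50, 11, 50, -0.778, 0.502, 1.882], [1, 50, 11, 50, -0.778, 0.502, 1.882], [1, 50, 11, 50, -0.778, 0.502, 1.882], [1, 50, 11, 50, -0.778, 0.502, 1.882], [1, 50, 11, 50, -0.778, 0.502, 1.882], [1, 50, 11, 50, -0.778, 0.502, 1.882], [1, 50, 11, 50, -0.778, 0.502, 1.882], [1, 50, 11, 50, -0.778, 0.502, 1.882], [1, 50, 11, 50, -0.778, 0.502, 1.882]]]'

```text
clock: 2.9
eef_pos: [0.4198, -0.2004, 0.3397]
eef_rot: [-0.001, 0.542, 0.84, 0.0]
ft_force: [-0.8, 0.7, -0.5]
finger_gap: 0.0858
```

Run:
```python
from h import *
s,R0=cur();print(s['q'],s['eef_pos'],R0.as_matrix()[:,0])
print((down(4.437)*R0.inv()).as_rotvec(),1000*(np.array([.556,-.204,.325])-s['eef_pos']))
```

```text
[-6.21137402e-01  1.51471826e-01 -9.89829715e-02  1.32162351e+00
  8.68252160e-04  5.24636643e-01] [ 0.41983595 -0.20036851  0.33973223] [-0.41234016  0.91102865  0.00154447]
[ 8.33726313e-06 -2.01199035e-03  2.44118134e+00] [136.16404569  -3.63149377 -14.73223331]
```

Emit:
apply_moves --plan '[[[1, 136, -4, -15, 0, 0, 2.44], [1, 136, -4, -15, 0, 0, 2.44], [1, 136, -4, -15, 0, 0, 2.44], [1, 136, -4, -15, 0, 0, 2.44], [1, 136, -4, -15, 0, 0, 2.44], [1, 136, -4, -15, 0, 0, 2.44], [1, 136, -4, -15, 0, 0, 2.44], [1, 136, -4, -15, 0, 0, 2.44], [1, 136, -4, -15, 0, 0, 2.44], [1, 136, -4, -15, 0, 0, 2.44], [1, 136, -4, -15, 0, 0, 2.44], [1, 136, -4, -15, 0, 0, 2.44], [1, 136, -4, -15, 0, 0, 2.44], [1, 136, -4, -15, 0, 0, 2.44], [1, 136, -4, -15, 0, 0, 2.44], [1, 136, -4, -15, 0, 0, 2.44], [1, 136, -4, -15, 0, 0, 2.44], [1, 136, -4, -15, 0, 0, 2.44]]]'

```text
clock: 4.7
eef_pos: [0.5558, -0.2043, 0.3248]
eef_rot: [0.001, -0.604, 0.797, -0.0]
ft_force: [-0.2, -0.0, -0.3]
finger_gap: 0.0855
```

Run:
```python
from h import *
import pickle
s,R0=cur();print(s['q'],s['eef_pos'],R0.as_matrix())
c=viewer.calibration('wrist')
im=viewer.get_image('wrist');cv2.imwrite('pics/w2.png',im);pickle.dump(c,open('w2.pkl','wb'))
im=viewer.get_image('side');cv2.imwrite('pics/s2.png',im);crop(im,225,90,385,240,5,'pics/s2c.png')
im=viewer.get_image('top');cv2.imwrite('pics/t2.png',im)
```

```text
[-4.90172086e-01  3.76555752e-01  1.77707450e-01  1.37108049e+00
  8.75083434e-04 -1.78637876e+00] [ 0.55581254 -0.20433831  0.32482862] [[-2.71151222e-01 -9.62536040e-01  1.17735074e-03]
 [-9.62536528e-01  2.71151804e-01  3.63629530e-04]
 [-6.69247304e-04 -1.03464450e-03 -9.99999241e-01]]
```

View pics/w2.png

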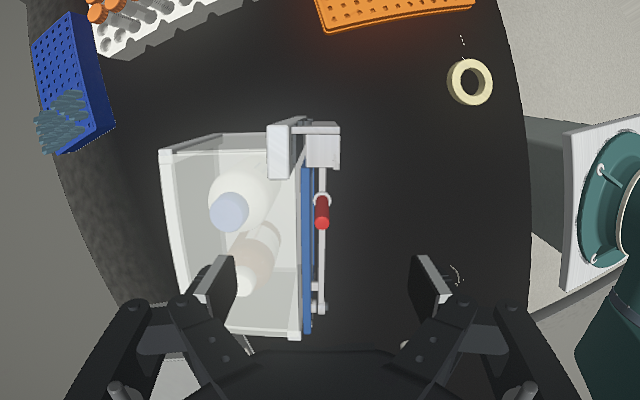

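View pics/s2c.png

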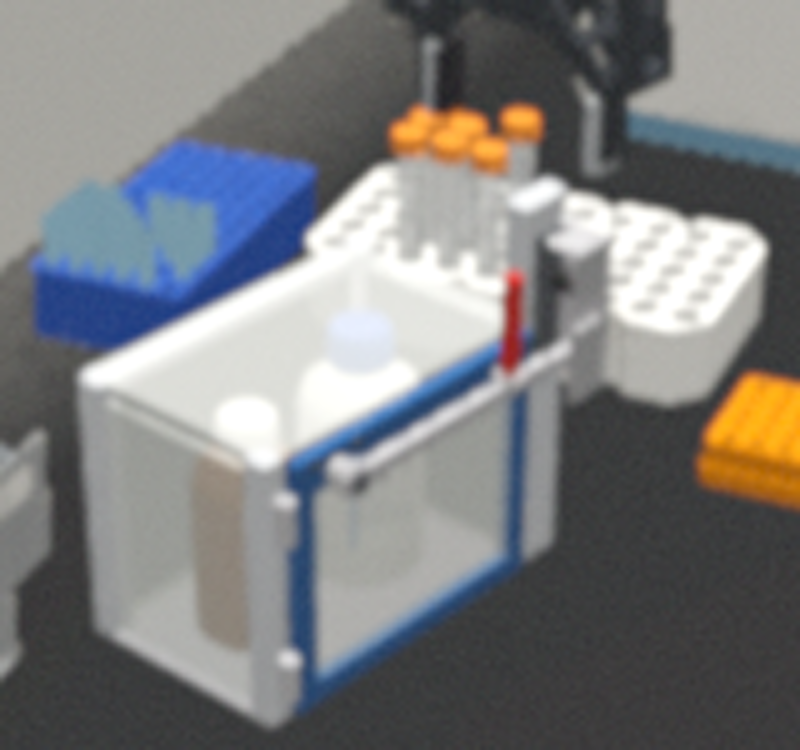

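View pics/t2.png

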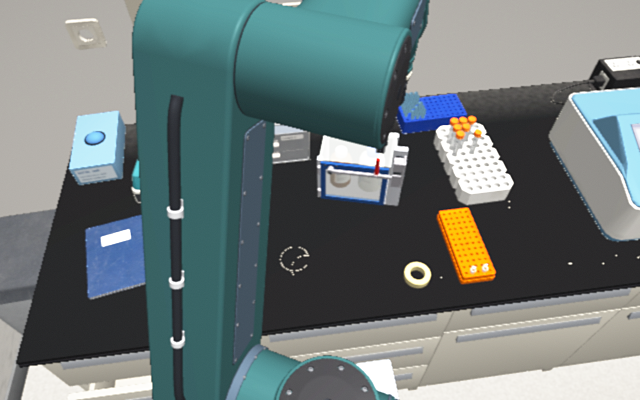

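Run:
```python
from h import *
import pickle
c=pickle.load(open('w2.pkl','rb'));im=cv2.imread('pics/w2.png');crop(im,240,100,380,350,3.2,'pics/w2c.png')
m=redmask(im);n,l,st,ce=cv2.connectedComponentsWithStats(m);print(st[1:])
```

```text
[[315 196  14  33 279]
 [316 205   1   2   2]]
```

View pics/w2c.png

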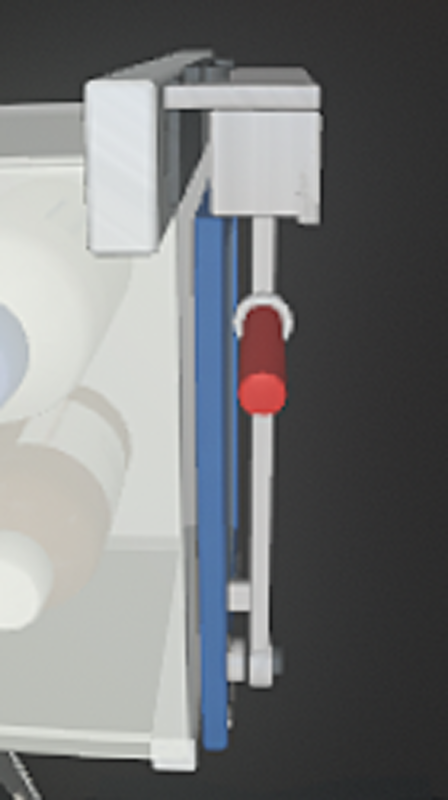

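Run:
```python
from h import *
import pickle
c=pickle.load(open('w2.pkl','rb'));P=lambda u,v:(240+u/3.2,100+v/3.2)
W=lambda u,v,z:onz(c,*P(u,v),z,True)
print('knobtop',W(262,393,.196))
a=W(263,225,.140);b=W(261,640,.140);print(a,b,np.arctan2(*(b-a)[:2]))
a=W(212,215,.150);b=W(215,745,.150);print(a,b,np.linalg.norm(b-a),np.arctan2(*(b-a)[:2]))
k=np.array([.556,-.204]);
for q in ((87,255),(157,250),(213,215),(318,222),(320,105)):
  for z in (.212,.19,):
    p=W(*q,z)[:2]-k; th=-.275;ex=np.array([np.cos(th),np.sin(th)]);ey=np.array([-np.sin(th),np.cos(th)]);print(q,z,'rel knob locker xy',p@ex*1000,p@ey*1000)
```

```text
knobtop [ 0.55709986 -0.20321458  0.196     ]
[ 0.55008817 -0.22754807  0.14      ] [ 0.58596128 -0.10261002  0.14      ] 0.2796054115678946
[ 0.56116062 -0.23548199  0.15      ] [ 0.60983499 -0.07238485  0.15      ] 0.17020537597686797 0.29002308217018113
(87, 255) 0.212 rel knob locker xy 34.31864911002669 -33.284583744800315
(87, 255) 0.19 rel knob locker xy 38.39882514080318 -28.113847130618893
(157, 250) 0.212 rel knob locker xy 20.751831371630246 -34.173125888038015
(157, 250) 0.19 rel knob locker xy 23.200360513175074 -29.109251992286282
(213, 215) 0.212 rel knob locker xy 10.005574958155456 -40.890866848790424
(213, 215) 0.19 rel knob locker xy 11.16167899412034 -36.63491868423309
(318, 222) 0.212 rel knob locker xy -9.728249432816568 -39.55920001076628
(318, 222) 0.19 rel knob locker xy -10.945482593609558 -35.14309564040943
(320, 105) 0.212 rel knob locker xy -9.857441185577272 -61.62838522075626
(320, 105) 0.19 rel knob locker xy -11.090211912037562 -59.866485991951755
```

Run:
```python
from h import *
im=cv2.imread('pics/w1.png');crop(im,325,85,405,220,5.9,'pics/w1d.png')
im=cv2.imread('pics/t2.png');crop(im,370,125,420,215,8,'pics/t2d.png')
```

```text
(no output)
```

View pics/w1d.png

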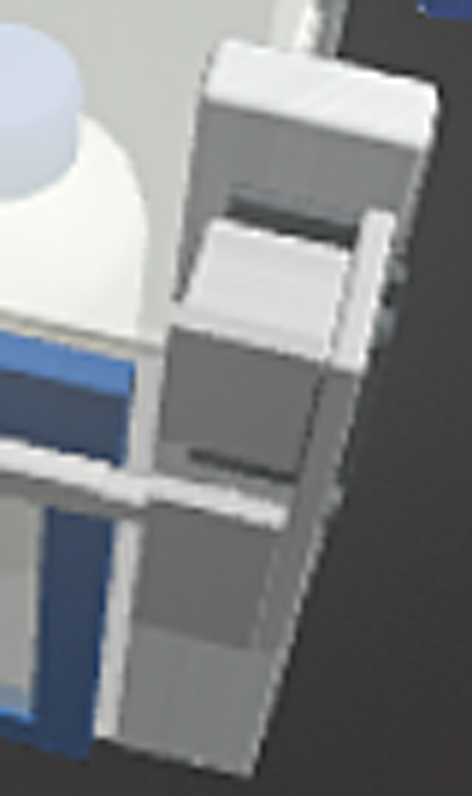

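View pics/t2d.png

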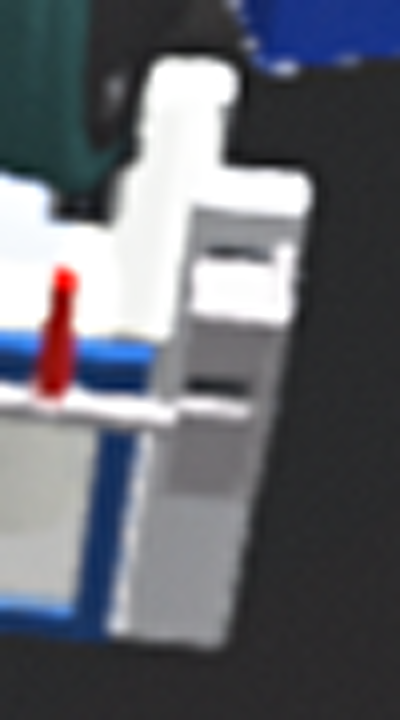

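Run:
```python
from h import *
import pickle
c=pickle.load(open('w1.pkl','rb'));t=viewer.calibration('top');s=viewer.calibration('side')
th=-.28;ex=np.array([np.cos(th),np.sin(th),0]);ey=np.array([-np.sin(th),np.cos(th),0])
O=np.array([.5565,-.2036,0])+20*ex/1000+52*ey/1000
print(O)
def pl(r,x):
    o,d=r;k=(x/1000-(o-O)@ex)/(d@ex);p=o+k*d-O;return np.round([p@ey*1000,p[2]*1000],1)
def w(u,v):return ray(c,325+u/5.9,85+v/5.9,True)
def tt(u,v):return ray(t,370+u/8,125+v/8)
for n,a,b in (('stripend top',(285,505),(250,402)),('stripend bot',(283,525),(248,415)),('slit R top',(297,470),(252,378)),('slitL top',(190,450),(188,378)),('block frontlow L',(170,328),(190,318)),('block R',(355,372),(290,325)),('shade bot L',(135,620),(165,490)),('shade bot R',(262,650),(232,497)), ('post botR',(250,775),(225,645))):
    print(n)
    for x in (-31,-23,-17,-6,0): print('   x',x,'w1',pl(w(*a),x),'top',pl(tt(*b),x))
```

```text
[ 0.5900916  -0.15915223  0.        ]
stripend top
   x -31 w1 [-111.4  160.3] top [-111.5  159.9]
   x -23 w1 [-111.5  148.8] top [-112.3  151.1]
   x -17 w1 [-111.6  140.1] top [-112.9  144.5]
   x -6 w1 [-111.8  124.2] top [-113.9  132.4]
   x 0 w1 [-111.9  115.6] top [-114.5  125.7]
stripend bot
   x -31 w1 [-111.9  154.8] top [-111.7  154. ]
   x -23 w1 [-112.  143.] top [-112.4  145.1]
   x -17 w1 [-112.1  134.1] top [-113.   138.5]
   x -6 w1 [-112.3  117.9] top [-114.1  126.2]
   x 0 w1 [-112.4  109. ] top [-114.6  119.6]
slit R top
   x -31 w1 [-111.9  170. ] top [-110.8  170.6]
   x -23 w1 [-112.  159.] top [-111.6  161.9]
   x -17 w1 [-112.1  150.7] top [-112.1  155.4]
   x -6 w1 [-112.3  135.5] top [-113.2  143.4]
   x 0 w1 [-112.4  127.2] top [-113.8  136.9]
slitL top
   x -31 w1 [-95.5 168.5] top [-92.  167.8]
   x -23 w1 [-94.8 157.3] top [-92.6 159. ]
   x -17 w1 [-94.3 149. ] top [-93.  152.5]
   x -6 w1 [-93.4 133.7] top [-93.8 140.4]
   x 0 w1 [-92.8 125.3] top [-94.2 133.9]
block frontlow L
   x -31 w1 [-90.  195.8] top [-89.7 193.9]
   x -23 w1 [-89. 186.] top [-
[... 410 characters left out ...]
[-90.9 114.6] top [-90.7 115.4]
   x -23 w1 [-90.  100.8] top [-91.3 106.1]
   x -17 w1 [-89.3  90.5] top [-91.7  99.1]
   x -6 w1 [-88.1  71.5] top [-92.5  86.4]
   x 0 w1 [-87.4  61.1] top [-92.9  79.5]
shade bot R
   x -31 w1 [-113.9  115.3] top [-111.5  115.4]
   x -23 w1 [-114.1  101.5] top [-112.2  106.1]
   x -17 w1 [-114.3   91.2] top [-112.8   99.2]
   x -6 w1 [-114.6   72.2] top [-113.9   86.4]
   x 0 w1 [-114.8   61.9] top [-114.4   79.5]
post botR
   x -31 w1 [-118.3   66.1] top [-118.1   41.7]
   x -23 w1 [-118.8   49.9] top [-118.9   31.6]
   x -17 w1 [-119.1   37.7] top [-119.5   24.1]
   x -6 w1 [-119.7   15.4] top [-120.7   10.4]
   x 0 w1 [-120.1    3.3] top [-121.3    2.9]
```

Emit:
apply_moves --plan '[[[1, 0.7, 0.7, -30, 0, 0, -0.008], [1, 0.7, 0.7, -60, 0, 0, -0.008], [1, 0.7, 0.7, -80, 0, 0, -0.008], [1, 0.7, 0.7, -89, 0, 0, -0.008], [1, 0.7, 0.7, -89, 0, 0, -0.008]]]' --grip_force 40

```text
clock: 5.35
eef_pos: [0.5564, -0.203, 0.2352]
eef_rot: [-0.0, -0.601, 0.799, 0.0]
ft_force: [0.2, -0.8, 0.2]
finger_gap: 0.0852
```

Run:
```python
from h import *
im=viewer.get_image('wrist');cv2.imwrite('pics/w3.png',im)
```

```text
(no output)
```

View pics/w3.png

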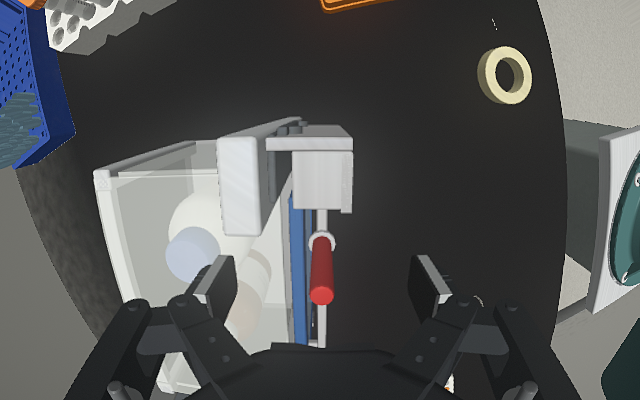

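Knob top at (322,296) sits midway between the pads at (235) and (410). I'll close on it.

Emit:
apply_moves --plan '[[[-1, 0, 0, 0, 0, 0, 0], [-1, 0, 0, 0, 0, 0, 0], [-1, 0, 0, 0, 0, 0, 0], [-1, 0, 0, 0, 0, 0, 0], [-1, 0, 0, 0, 0, 0, 0], [-1, 0, 0, 0, 0, 0, 0], [-1, 0, 0, 0, 0, 0, 0], [-1, 0, 0, 0, 0, 0, 0]]]' --grip_force 40

```text
clock: 6.2
eef_pos: [0.5568, -0.203, 0.2361]
eef_rot: [0.0, -0.601, 0.799, -0.001]
ft_force: [-1.0, -0.5, 3.7]
finger_gap: 0.0096
```

Run:
```python
from h import *
s,R=cur();print(s['finger_gap'],s['eef_pos'],s['ft_force'],s['torque'])
im=viewer.get_image('wrist');cv2.imwrite('pics/w4.png',im)
th=-.282;ex=np.array([np.cos(th),np.sin(th),0]);ey=np.array([-np.sin(th),np.cos(th),0])
K=s['eef_pos']+.054*R.as_matrix()[:,2];print('grasp',K)
# pivot : from knob point 115 along +ey, -47 z  (use nominal z)
for rise in (12,20,27,28,30,32.5,34,36,40):
    t=np.arcsin(rise/165);r=np.array([0,0,0])
    # TCP rel pivot: along -ey 115, up 47+54
    d=lambda t:115*np.cos(t)*(-ey)+115*np.sin(t)*np.array([0,0,1])+101*(np.cos(t)*np.array([0,0,1])+np.sin(t)*ey)
    print(rise,round(t,4),np.round(d(t)-d(0),1),np.round(-t*ex,4))
```

```text
0.009595980923692113 [ 0.55675597 -0.20304452  0.23605761] [-0.97832728 -0.50450989  3.67937922] [0.0392081  0.27820949 0.04532953]
grasp [ 0.55681339 -0.20308475  0.18205765]
12 0.0728 [2.1 7.3 8.1] [-0.0699  0.0203 -0.    ]
20 0.1215 [ 3.6 12.6 13.2] [-0.1167  0.0338 -0.    ]
27 0.1644 [ 5.  17.4 17.5] [-0.1579  0.0457 -0.    ]
28 0.1705 [ 5.2 18.1 18.1] [-0.1638  0.0475 -0.    ]
30 0.1828 [ 5.6 19.5 19.2] [-0.1756  0.0509 -0.    ]
32.5 0.1983 [ 6.2 21.3 20.7] [-0.1904  0.0552 -0.    ]
34 0.2075 [ 6.5 22.4 21.5] [-0.1993  0.0578 -0.    ]
36 0.22 [ 6.9 23.8 22.7] [-0.2113  0.0612 -0.    ]
40 0.2449 [ 7.8 26.8 24.9] [-0.2352  0.0681 -0.    ]
```

View pics/w4.png

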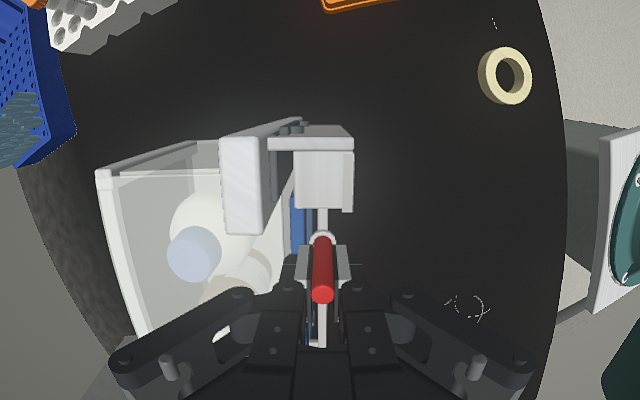

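Emit:
apply_moves --plan '[[[-1, 1.0, 3.6, 4.1, -0.035, 0.01, 0], [-1, 2.1, 7.3, 8.1, -0.07, 0.02, 0], [-1, 2.8, 9.9, 10.7, -0.093, 0.027, 0], [-1, 3.6, 12.6, 13.2, -0.117, 0.034, 0], [-1, 3.6, 12.6, 13.2, -0.117, 0.034, 0], [-1, 3.6, 12.6, 13.2, -0.117, 0.034, 0]]]'

```text
clock: 6.85
eef_pos: [0.5604, -0.1905, 0.249]
eef_rot: [-0.048, -0.6, 0.797, -0.037]
ft_force: [-0.8, -2.6, 0.9]
finger_gap: 0.0095
```

Run:
```python
from h import *
import pickle
s,R=cur();print(s['finger_gap'],s['eef_pos'],s['ft_force'],s['torque'],R.as_matrix())
im=viewer.get_image('top');cv2.imwrite('pics/t5.png',im);crop(im,360,120,430,215,8,'pics/t5d.png')
im=viewer.get_image('side');cv2.imwrite('pics/s5.png',im);crop(im,290,90,370,190,6,'pics/s5d.png')
s,R=cur();print(s['ft_force'],s['torque'])
```

```text
0.009519887160373344 [ 0.56038191 -0.1904886   0.24904665] [-0.76742845 -2.61007679  0.88898149] [-0.41962956  0.24943674 -0.02624513] [[-2.74470851e-01 -9.61031501e-01 -3.29272838e-02]
 [-9.53858336e-01  2.76437833e-01 -1.17202383e-01]
 [ 1.21737530e-01 -7.60673818e-04 -9.92562036e-01]]
[ 0.07685332 -1.79114942  0.49192797] [-0.2491999   0.11342922  0.01720424]
```

View pics/t5d.png

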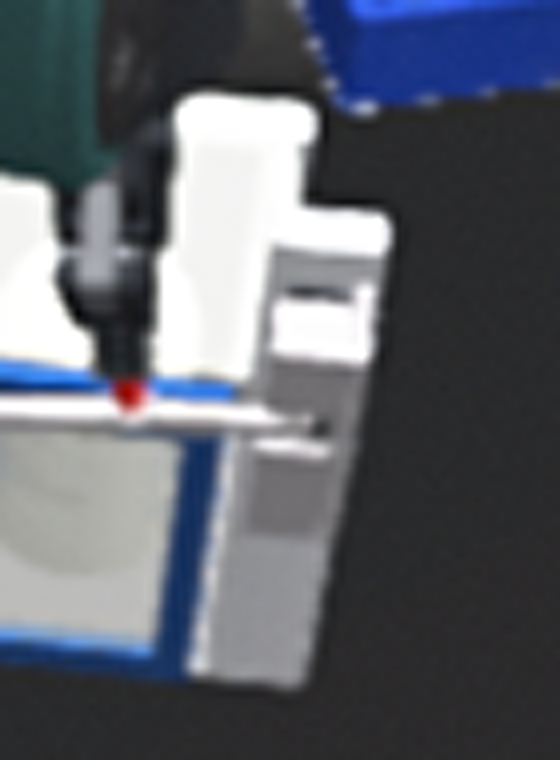

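View pics/s5d.png

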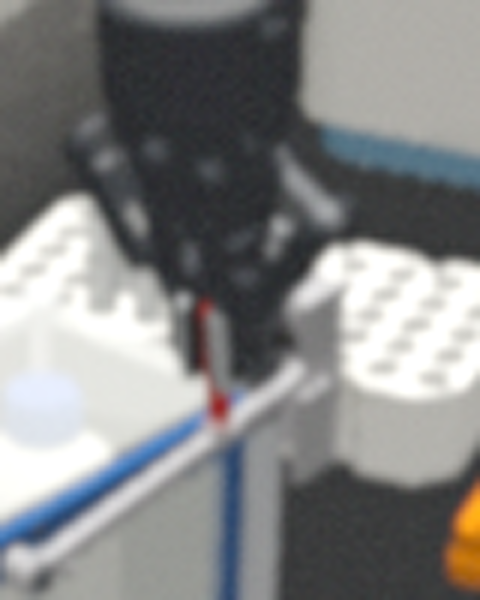

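Emit:
apply_moves --plan '[[[-1, 0.8, 2.7, 2.5, -0.024, 0.007, 0], [-1, 1.4, 4.8, 4.3, -0.041, 0.012, 0], [-1, 2.0, 6.9, 6.0, -0.059, 0.017, 0], [-1, 2.0, 6.9, 6.0, -0.059, 0.017, 0], [-1, 2.0, 6.9, 6.0, -0.059, 0.017, 0]]]'

```text
clock: 7.45
eef_pos: [0.5624, -0.1835, 0.2552]
eef_rot: [-0.073, -0.599, 0.795, -0.056]
ft_force: [-0.6, -3.5, 2.1]
finger_gap: 0.0099
```

```bash
cat > f.py <<'E'
from h import *
s,R=cur();th=-.282;ex=np.array([np.cos(th),np.sin(th),0]);ey=np.array([-np.sin(th),np.cos(th),0])
z=R.as_matrix()[:,2]
lean=np.arctan2(-z@ey,-z[2])
K=s['eef_pos']+.054*z
t=s['torque'];F=s['ft_force']
print('clk',s['clock'],'lean',round(lean,4),'rise165',round(165*np.sin(lean),2),'K',np.round(K*1000,1),'F z,ex,ey',np.round([F[2],F@ex,F@ey],2),'T ex,ey,z',np.round([t@ex,t@ey,t[2]],3))
E
python3 f.py
python3 - <<'E'
from h import *
th=-.282;ex=np.array([np.cos(th),np.sin(th),0]);ey=np.array([-np.sin(th),np.cos(th),0])
d=lambda t:115*np.cos(t)*(-ey)+115*np.sin(t)*np.array([0,0,1])+101*(np.cos(t)*np.array([0,0,1])+np.sin(t)*ey)
t0=np.arcsin(30/165)
for r in (27,27.5,28,31,32,33,34,35,36,38): t=np.arcsin(r/165);print(r,np.round(d(t)-d(t0),1),np.round(-(t-t0)*ex,3))
E
```

```text
clk 7.45 lean 0.184 rise165 30.19 K [ 559.7 -193.   202.1] F z,ex,ey [ 2.1   0.37 -3.55] T ex,ey,z [-0.541  0.159 -0.012]
27 [-0.6 -2.1 -1.8] [ 0.018 -0.005  0.   ]
27.5 [-0.5 -1.8 -1.5] [ 0.015 -0.004  0.   ]
28 [-0.4 -1.4 -1.2] [ 0.012 -0.003  0.   ]
31 [0.2 0.7 0.6] [-0.006  0.002 -0.   ]
32 [0.4 1.4 1.2] [-0.012  0.003 -0.   ]
33 [0.6 2.2 1.7] [-0.018  0.005 -0.   ]
34 [0.8 2.9 2.3] [-0.024  0.007 -0.   ]
35 [1.  3.6 2.9] [-0.03   0.009 -0.   ]
36 [1.3 4.3 3.4] [-0.036  0.01  -0.   ]
38 [1.7 5.8 4.5] [-0.048  0.014 -0.   ]
```

Emit:
apply_moves --plan '[[[-1, 0.4, 1.4, 1.2, -0.012, 0.003, 0], [-1, 0.4, 1.4, 1.2, -0.012, 0.003, 0], [-1, 0.4, 1.4, 1.2, -0.012, 0.003, 0]]]'

```text
clock: 7.75
eef_pos: [0.5627, -0.1821, 0.2563]
eef_rot: [-0.078, -0.599, 0.795, -0.059]
ft_force: [-1.1, -3.1, 1.4]
finger_gap: 0.0098
```

```bash
python3 f.py
```

```text
clk 7.75 lean 0.196 rise165 32.13 K [ 559.9 -192.2  203.3] F z,ex,ey [ 1.39 -0.17 -3.29] T ex,ey,z [-0.343  0.128 -0.082]
```

Emit:
apply_moves --plan '[[[-1, 0.2, 0.75, 0.6, -0.006, 0.002, 0], [-1, 0.2, 0.75, 0.6, -0.006, 0.002, 0], [-1, 0.2, 0.75, 0.6, -0.006, 0.002, 0]]]'

```text
clock: 8.05
eef_pos: [0.5629, -0.1814, 0.2568]
eef_rot: [-0.08, -0.598, 0.795, -0.061]
ft_force: [-0.7, -4.3, 0.2]
finger_gap: 0.0095
```

```bash
python3 f.py
```

```text
clk 8.05 lean 0.2024 rise165 33.16 K [ 560.  -191.9  203.9] F z,ex,ey [ 0.19  0.48 -4.29] T ex,ey,z [-0.511 -0.051  0.031]
```

Emit:
apply_moves --plan '[[[-1, 0.2, 0.75, 0.6, -0.006, 0.002, 0], [-1, 0.2, 0.75, 0.6, -0.006, 0.002, 0], [-1, 0.2, 0.75, 0.6, -0.006, 0.002, 0]]]'

```text
clock: 8.35
eef_pos: [0.5631, -0.1806, 0.2574]
eef_rot: [-0.083, -0.598, 0.795, -0.063]
ft_force: [-1.1, -4.1, -0.8]
finger_gap: 0.0097
```

```bash
python3 f.py
```

```text
clk 8.35 lean 0.2087 rise165 34.19 K [ 560.  -191.4  204.6] F z,ex,ey [-0.79  0.1  -4.22] T ex,ey,z [-0.493  0.011 -0.046]
```

Emit:
apply_moves --plan '[[[-1, 0.2, 0.75, 0.6, -0.006, 0.002, 0], [-1, 0.2, 0.75, 0.6, -0.006, 0.002, 0], [-1, 0.2, 0.75, 0.6, -0.006, 0.002, 0]]]'

```text
clock: 8.65
eef_pos: [0.5633, -0.1799, 0.258]
eef_rot: [-0.086, -0.598, 0.794, -0.065]
ft_force: [-0.5, -5.7, -3.6]
finger_gap: 0.0097
```

```bash
python3 f.py
```

```text
clk 8.65 lean 0.2152 rise165 35.24 K [ 560.1 -191.   205.2] F z,ex,ey [-3.56  1.13 -5.56] T ex,ey,z [-0.592 -0.086 -0.043]
```

Emit:
apply_moves --plan '[[[-1, 0.2, 0.75, 0.6, -0.006, 0.002, 0], [-1, 0.2, 0.75, 0.6, -0.006, 0.002, 0], [-1, 0.2, 0.75, 0.6, -0.006, 0.002, 0]]]'

```text
clock: 8.95
eef_pos: [0.5634, -0.1792, 0.2584]
eef_rot: [-0.088, -0.598, 0.794, -0.066]
ft_force: [-0.6, -6.2, -4.6]
finger_gap: 0.0097
```

```bash
python3 f.py;python3 - <<'E'
from h import *
im=viewer.get_image('top');cv2.imwrite('pics/t6.png',im);crop(im,360,120,430,215,8,'pics/t6d.png')
E
```

```text
clk 8.95 lean 0.2216 rise165 36.27 K [ 560.1 -190.6  205.7] F z,ex,ey [-4.59  1.17 -6.14] T ex,ey,z [-0.625 -0.177  0.022]
```

View pics/t6d.png

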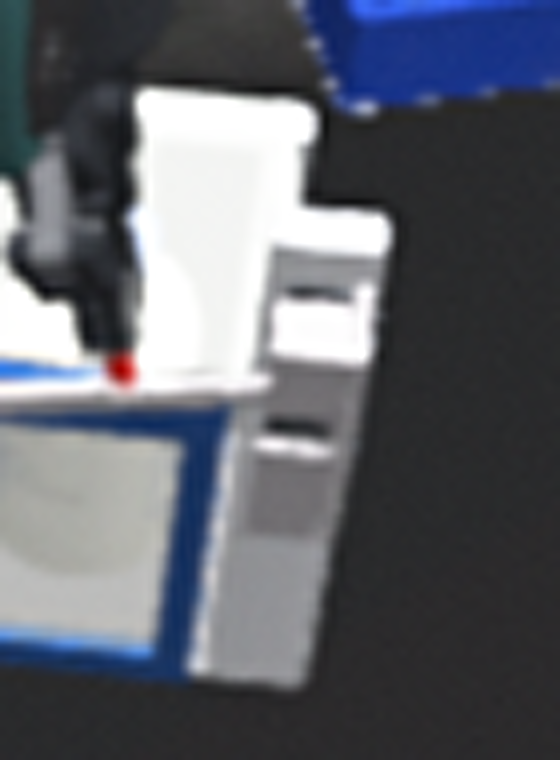

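Emit:
apply_moves --plan '[[[-1, -0.6, -2.2, -1.8, 0.018, -0.005, 0], [-1, -1.2, -4.4, -3.6, 0.036, -0.011, 0], [-1, -1.6, -5.8, -4.8, 0.048, -0.014, 0], [-1, -1.6, -5.8, -4.8, 0.048, -0.014, 0], [-1, -1.6, -5.8, -4.8, 0.048, -0.014, 0]]]'

```text
clock: 9.5
eef_pos: [0.562, -0.1849, 0.254]
eef_rot: [-0.068, -0.599, 0.796, -0.052]
ft_force: [-0.7, -2.7, 1.3]
finger_gap: 0.0095
```

```bash
python3 f.py;python3 - <<'E'
from h import *
im=viewer.get_image('top');cv2.imwrite('pics/t7.png',im);crop(im,380,150,420,190,14,'pics/t7d.png')
th=-.282;
s,R=cur()
ex=np.array([np.cos(th),np.sin(th),0]);ey=np.array([-np.sin(th),np.cos(th),0])
# hinge, from rest grasp K
K0=np.array([.5568,-.2031]);H=K0+.014*ex[:2]+.145*ey[:2];print('H',H)
p=s['eef_pos'][:2]-H
for a in (.01,.02,.03,.05,.08,.12,.2,.35,.5,.65,.8,1.0,1.2,1.4,1.6,1.66):
    c_,s_=np.cos(-a),np.sin(-a);q=np.array([[c_,-s_],[s_,c_]])@p-p;print(a,np.round(q*1000,1))
E
```

```text
clk 9.5 lean 0.1715 rise165 28.16 K [ 559.4 -193.8  200.8] F z,ex,ey [ 1.34  0.1  -2.75] T ex,ey,z [-0.504  0.087 -0.096]
H [ 0.61059721 -0.06772326]
0.01 [-1.2  0.5]
0.02 [-2.3  1. ]
0.03 [-3.5  1.5]
0.05 [-5.8  2.6]
0.08 [-9.2  4.3]
0.12 [-13.7   6.7]
0.2 [-22.3  12. ]
0.35 [-37.2  23.8]
0.5 [-50.2  37.7]
0.65 [-61.   53.3]
0.8 [-69.3  70.4]
1.0 [-76.2  94.8]
1.2 [-78.2 120. ]
1.4 [-75.1 145.2]
1.6 [-67.  169.2]
1.66 [-63.7 176. ]
```

View pics/t7d.png

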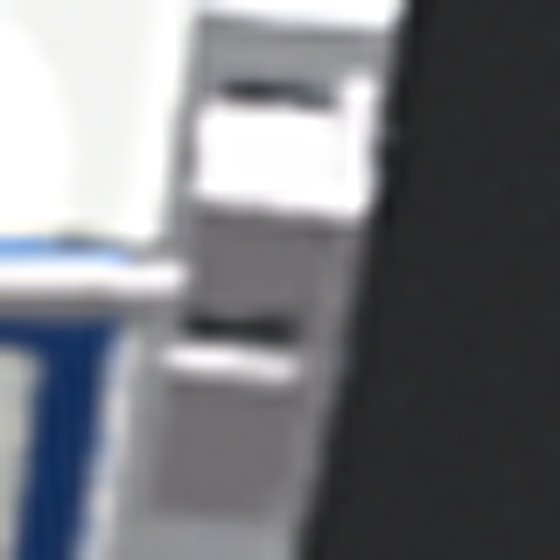

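Emit:
apply_moves --plan '[[[-1, -1.2, 0.5, 0, 0, 0, -0.01], [-1, -2.3, 1.0, 0, 0, 0, -0.02], [-1, -3.5, 1.5, 0, 0, 0, -0.03], [-1, -3.5, 1.5, 0, 0, 0, -0.03], [-1, -3.5, 1.5, 0, 0, 0, -0.03]]]'

```text
clock: 10.05
eef_pos: [0.5584, -0.1834, 0.2539]
eef_rot: [-0.069, -0.587, 0.805, -0.05]
ft_force: [-1.2, -3.7, 3.1]
finger_gap: 0.0095
```

```bash
python3 f.py
```

```text
clk 10.05 lean 0.1712 rise165 28.12 K [ 555.6 -192.2  200.7] F z,ex,ey [ 3.14 -0.07 -3.91] T ex,ey,z [-0.679  0.169 -0.051]
```

Emit:
apply_moves --plan '[[[-1, -1.2, 0.6, 0, 0, 0, -0.01], [-1, -2.3, 1.1, 0, 0, 0, -0.02], [-1, -2.3, 1.1, 0, 0, 0, -0.02], [-1, -2.3, 1.1, 0, 0, 0, -0.02]]]'

```text
clock: 10.45
eef_pos: [0.5561, -0.1823, 0.2539]
eef_rot: [-0.07, -0.579, 0.811, -0.05]
ft_force: [-2.4, -4.4, 2.8]
finger_gap: 0.0097
```

```bash
python3 f.py;python3 - <<'E'
from h import *
im=viewer.get_image('top');cv2.imwrite('pics/t8.png',im);crop(im,380,150,420,190,14,'pics/t8d.png')
E
```

```text
clk 10.45 lean 0.1711 rise165 28.09 K [ 553.1 -191.   200.7] F z,ex,ey [ 2.76 -1.04 -4.93] T ex,ey,z [-0.85   0.189 -0.029]
```

View pics/t8d.png

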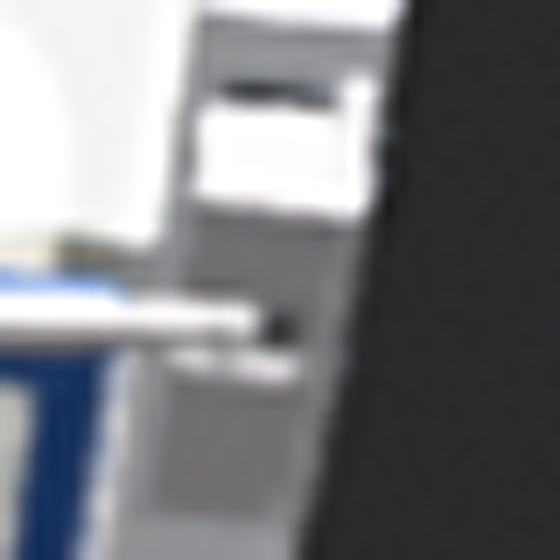

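Emit:
apply_moves --plan '[[[-1, -1.3, 0.1, 0, 0, 0, -0.01], [-1, -2.5, 0.6, 0, 0, 0, -0.02], [-1, -3.6, 1.1, 0, 0, 0, -0.03], [-1, -5.9, 2.3, 0, 0, 0, -0.05], [-1, -8.1, 3.5, 0, 0, 0, -0.07], [-1, -8.1, 3.5, 0, 0, 0, -0.07], [-1, -8.1, 3.5, 0, 0, 0, -0.07]]]'

```text
clock: 11.2
eef_pos: [0.548, -0.1785, 0.2537]
eef_rot: [-0.071, -0.551, 0.83, -0.047]
ft_force: [1.7, 3.5, -2.0]
finger_gap: 0.0098
```

```bash
python3 f.py;python3 - <<'E'
from h import *
im=viewer.get_image('top');cv2.imwrite('pics/t9.png',im);crop(im,310,110,430,230,6,'pics/t9d.png')
E
```

```text
clk 11.2 lean 0.1693 rise165 27.81 K [ 544.4 -186.9  200.5] F z,ex,ey [-1.97  0.61  3.82] T ex,ey,z [ 1.071 -0.045 -0.011]
```

View pics/t9d.png

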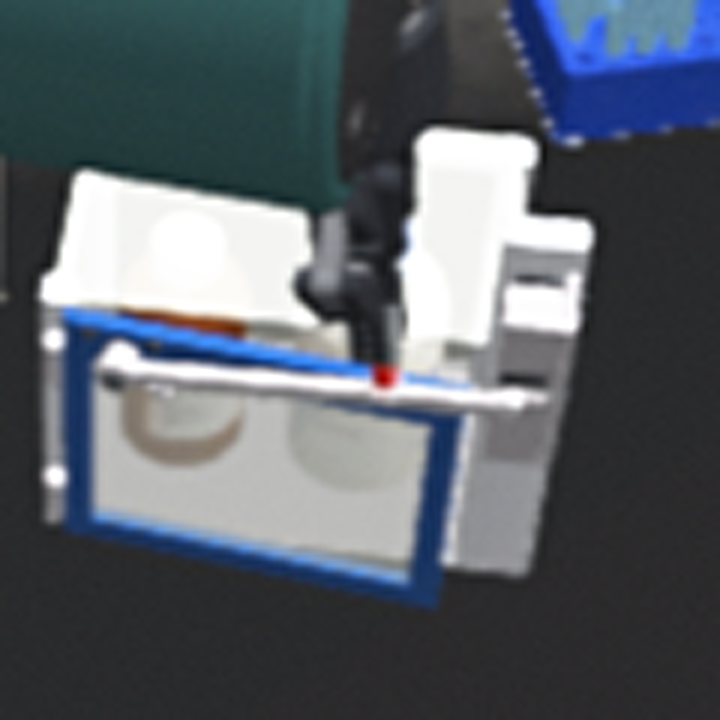

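```bash
cat > arc.py <<'E'
import sys
from h import *
H=np.array(eval(sys.argv[1]));corr=float(sys.argv[2]) # mm toward hinge
s,R=cur();p=s['eef_pos'][:2]-H
u=-p/np.linalg.norm(p)
for a in eval(sys.argv[3]):
    c_,s_=np.cos(-a),np.sin(-a);M=np.array([[c_,-s_],[s_,c_]])
    print(a,np.round((M@p-p)*1000+M@u*corr,1))
F=s['ft_force'];print('radial F toward hinge',F[:2]@u,'tang',F[:2]@np.array([u[1],-u[0]]),F[2],'lean z',s['torque'])
E
python3 arc.py "(.6087,-.0672)" .25 "(.03,.08,.14,.2,.25,.3)"
```

```text
0.03 [-3.2  2.1]
0.08 [-8.6  5.4]
0.14 [-14.8   9.8]
0.2 [-20.7  14.5]
0.25 [-25.5  18.7]
0.3 [-30.   23.1]
radial F toward hinge 4.751436449475023 tang -0.4155514916161944 -2.431604711082221 lean z [ 1.06470328 -0.38700234 -0.00811466]
```

Emit:
apply_moves --plan '[[[-1, -3.2, 2.1, 0, 0, 0, -0.03], [-1, -8.6, 5.4, 0, 0, 0, -0.08], [-1, -14.8, 9.8, 0, 0, 0, -0.14], [-1, -20.7, 14.5, 0, 0, 0, -0.2], [-1, -25.5, 18.7, 0, 0, 0, -0.25], [-1, -25.5, 18.7, 0, 0, 0, -0.25], [-1, -25.5, 18.7, 0, 0, 0, -0.25]]]' --grip_force 25

```text
clock: 11.95
eef_pos: [0.5228, -0.1597, 0.2537]
eef_rot: [-0.076, -0.443, 0.893, -0.038]
ft_force: [2.6, 5.7, -4.2]
finger_gap: 0.0095
```

```bash
python3 arc.py "(.6087,-.0672)" 0 "(.05,.12,.2,.28,.35,.4)"
```

```text
0.05 [-4.5  4.4]
0.12 [-10.5  10.9]
0.2 [-16.7  18.9]
0.28 [-22.2  27.3]
0.35 [-26.5  35.1]
0.4 [-29.3  40.7]
radial F toward hinge 5.942915943071904 tang -1.9415021721607564 -4.220033823627716 lean z [ 1.21990617 -0.96145454  0.03460431]
```

```bash
python3 arc.py "(.6096,-.0675)" .4 "(.05,.12,.2,.28,.35,.4)"
```

```text
0.05 [-4.2  4.7]
0.12 [-10.1  11.3]
0.2 [-16.3  19.3]
0.28 [-21.8  27.8]
0.35 [-26.   35.5]
0.4 [-28.7  41.2]
radial F toward hinge 5.929536073648128 tang -1.9819895414024502 -4.220033823627716 lean z [ 1.21990617 -0.96145454  0.03460431]
```

Emit:
apply_moves --plan '[[[-1, -4.2, 4.7, 0, 0, 0, -0.05], [-1, -10.1, 11.3, 0, 0, 0, -0.12], [-1, -16.3, 19.3, 0, 0, 0, -0.2], [-1, -21.8, 27.8, 0, 0, 0, -0.28], [-1, -26, 35.5, 0, 0, 0, -0.35], [-1, -28.7, 41.2, 0, 0, 0, -0.4], [-1, -28.7, 41.2, 0, 0, 0, -0.4]]]'

```text
clock: 12.65
eef_pos: [0.4943, -0.1185, 0.2539]
eef_rot: [-0.082, -0.256, 0.963, -0.022]
ft_force: [5.4, 2.8, -3.8]
finger_gap: 0.0096
```

```bash
python3 arc.py "(.6096,-.0675)" 0 "(.05,.12,.2,.28,.35,.4)"
```

```text
0.05 [-2.4  5.8]
0.12 [-5.3 14.2]
0.2 [-7.8 23.9]
0.28 [-9.6 33.9]
0.35 [-10.5  42.6]
0.4 [-10.7  48.9]
radial F toward hinge 6.025862607676245 tang -0.3900772545502593 -3.8398987763940196 lean z [ 0.76677928 -1.17878367  0.02185407]
```

```bash
python3 arc.py "(.6100,-.067)" .4 "(.05,.12,.2,.28,.36,.42,.46)"
```

```text
0.05 [-2.1  6. ]
0.12 [-4.9 14.3]
0.2 [-7.5 24.1]
0.28 [-9.3 34. ]
0.36 [-10.3  44.1]
0.42 [-10.5  51.7]
0.46 [-10.4  56.7]
radial F toward hinge 6.026756952232052 tang -0.3760067417359201 -3.8398987763940196 lean z [ 0.76677928 -1.17878367  0.02185407]
```

Emit:
apply_moves --plan '[[[-1, -2.1, 6, 0, 0, 0, -0.05], [-1, -4.9, 14.3, 0, 0, 0, -0.12], [-1, -7.5, 24.1, 0, 0, 0, -0.2], [-1, -9.3, 34, 0, 0, 0, -0.28], [-1, -10.3, 44.1, 0, 0, 0, -0.36], [-1, -10.5, 51.7, 0, 0, 0, -0.42], [-1, -10.5, 51.7, 0, 0, 0, -0.42]]]'

```text
clock: 13.35
eef_pos: [0.4839, -0.0669, 0.254]
eef_rot: [-0.085, -0.05, 0.995, -0.005]
ft_force: [3.9, 0.1, -3.5]
finger_gap: 0.0097
```

```bash
python3 arc.py "(.6100,-.067)" .2 "(.05,.12,.2,.28,.36,.42,.46)"
python3 - <<'E'
from h import *
print(cur()[0]['q'])
im=viewer.get_image('top');cv2.imwrite('pics/t10.png',im)
im=viewer.get_image('side');cv2.imwrite('pics/s10.png',im)
im=viewer.get_image('wrist');cv2.imwrite('pics/w10.png',im)
E
```

```text
0.05 [0.4 6.3]
0.12 [ 1.1 15.1]
0.2 [ 2.7 25. ]
0.28 [ 5.1 34.8]
0.36 [ 8.3 44.3]
0.42 [11.2 51.3]
0.46 [13.3 55.9]
radial F toward hinge 3.9092868675840156 tang -0.07903634030000747 -3.5493000301525934 lean z [ 0.14892334 -1.09894709 -0.00371574]
[-0.27667761  0.31947426 -0.11692719  1.29244766 -0.06287161 -0.37113602]
```

View pics/t10.png

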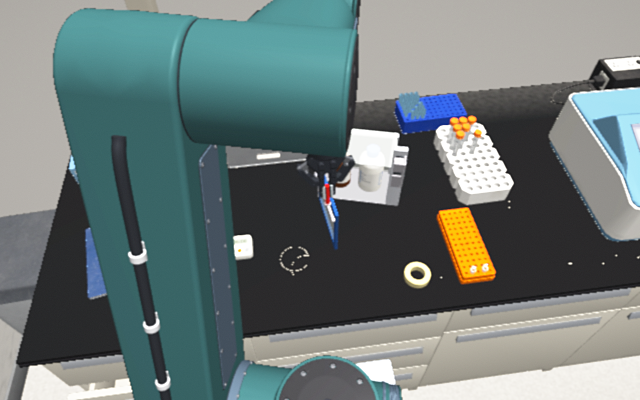

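View pics/w10.png

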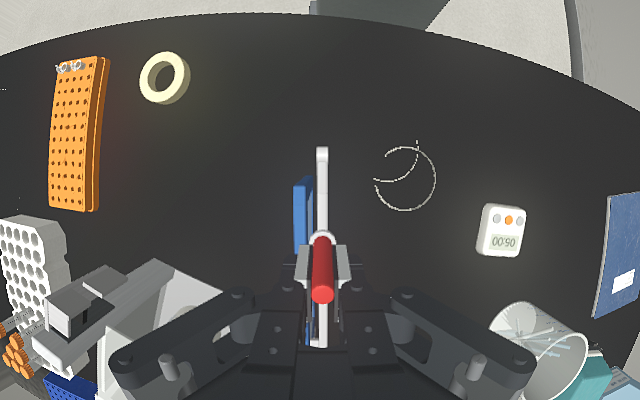

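Emit:
apply_moves --plan '[[[-1, 0.4, 6.3, 0, 0, 0, -0.05], [-1, 1.1, 15.1, 0, 0, 0, -0.12], [-1, 2.7, 25, 0, 0, 0, -0.2], [-1, 5.1, 34.8, 0, 0, 0, -0.28], [-1, 8.3, 44.3, 0, 0, 0, -0.36], [-1, 11.2, 51.3, 0, 0, 0, -0.42], [-1, 13.3, 55.9, 0, 0, 0, -0.46], [-1, 13.3, 55.9, 0, 0, 0, -0.46]]]'

```text
clock: 14.3
eef_pos: [0.4971, -0.0115, 0.2539]
eef_rot: [-0.084, 0.178, 0.98, 0.015]
ft_force: [5.0, -1.4, -2.4]
finger_gap: 0.0101
```

```bash
python3 arc.py "(.6100,-.067)" 0 "()"
python3 - <<'E'
from h import *
s,R=cur();M=R.as_matrix();print(M)
x=M[:,0]; g=np.array([x[0],x[1],0]);g/=np.linalg.norm(g)  # gate outward dir (hinge->tip)
n=np.arctan2(g[1],g[0]);print('open angle',(np.arctan2(-np.cos(.28),-np.sin(.28))-n)%(2*np.pi))
lean=np.arcsin(x[2]);print('lean',lean)
z=np.array([0,0,1.])
d=lambda t:115*np.cos(t)*g+115*np.sin(t)*z+101*(np.cos(t)*z-np.sin(t)*g)
ax=np.cross(g,z) # raising axis
for t in (.13,.09,.05,.02,.0): print(t,np.round(d(t)-d(lean),1),np.round((t-lean)*ax,3))
E
```

```text
radial F toward hinge 5.102385777143305 tang -0.9516876766077715 -2.3547307204814985 lean z [-0.39753716 -1.1201245   0.05558976]
[[-9.22682349e-01  3.51330897e-01 -1.58820284e-01]
 [ 3.46357740e-01  9.36251126e-01  5.89079372e-02]
 [ 1.69391849e-01 -6.55320790e-04 -9.85548564e-01]]
open angle 1.649901283299533
lean 0.17021256752680994
0.13 [-4.4  1.7 -4. ] [-0.014 -0.038  0.   ]
0.09 [-8.6  3.2 -8.1] [-0.028 -0.075  0.   ]
0.05 [-12.7   4.8 -12.4] [-0.042 -0.113  0.   ]
0.02 [-15.7   5.9 -15.7] [-0.053 -0.141  0.   ]
0.0 [-17.6   6.6 -18. ] [-0.06  -0.159  0.   ]
```

Emit:
apply_moves --plan '[[[-1, -4.4, 1.7, -4.0, -0.014, -0.038, 0], [-1, -8.6, 3.2, -8.1, -0.028, -0.075, 0], [-1, -12.7, 4.8, -12.4, -0.042, -0.113, 0], [-1, -15.7, 5.9, -15.7, -0.053, -0.141, 0], [-1, -16.6, 6.2, -16.8, -0.056, -0.15, 0], [-1, -16.6, 6.2, -16.8, -0.056, -0.15, 0], [-1, -16.6, 6.2, -16.8, -0.056, -0.15, 0]]]'

```text
clock: 15.0
eef_pos: [0.4804, -0.0058, 0.2373]
eef_rot: [-0.005, 0.178, 0.984, 0.0]
ft_force: [5.2, -2.5, -2.8]
finger_gap: 0.0099
```

```bash
python3 arc.py "(.6100,-.067)" 0 "()"
python3 - <<'E'
from h import *
s,R=cur();print(s['q'],s['eef_pos'],R.as_matrix())
im=viewer.get_image('side');crop(im,225,90,385,240,5,'pics/s11.png')
im=viewer.get_image('wrist');cv2.imwrite('pics/w11.png',im)
E
```

```text
radial F toward hinge 5.802010581769306 tang 0.007667072181518186 -2.840570767570391 lean z [-0.30231494 -0.94967042  0.06478207]
[-1.82332699e-01  2.24820486e-01 -2.87199744e-01  1.06821379e+00
  9.28114852e-04  1.75384923e-01] [ 0.48035311 -0.00579811  0.23734928] [[-9.36653794e-01  3.50138010e-01 -9.11281426e-03]
 [ 3.50128945e-01  9.36697836e-01  2.62398427e-03]
 [ 9.45471003e-03 -7.32895217e-04 -9.99955035e-01]]
```

View pics/s11.png

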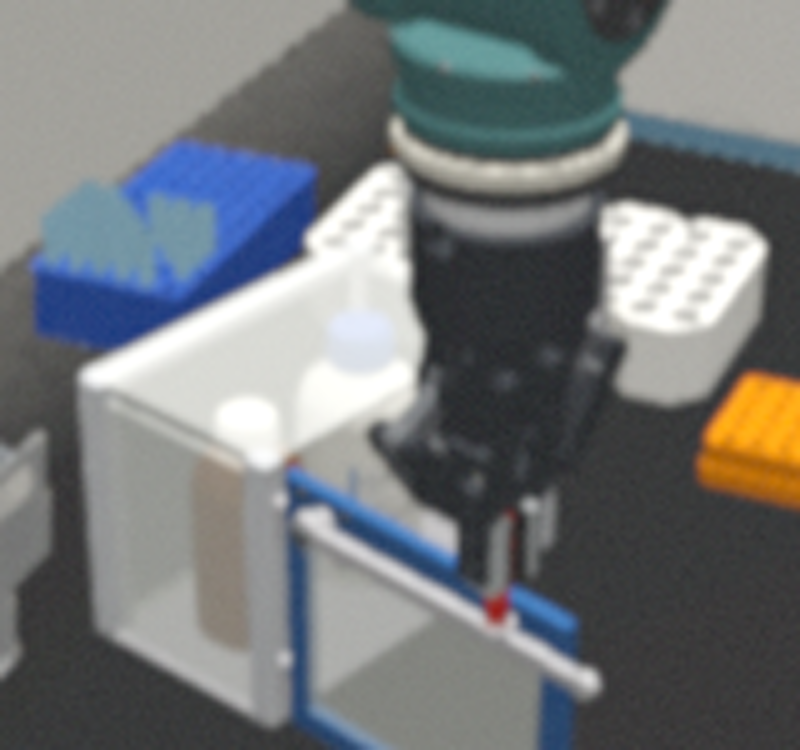

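View pics/w11.png

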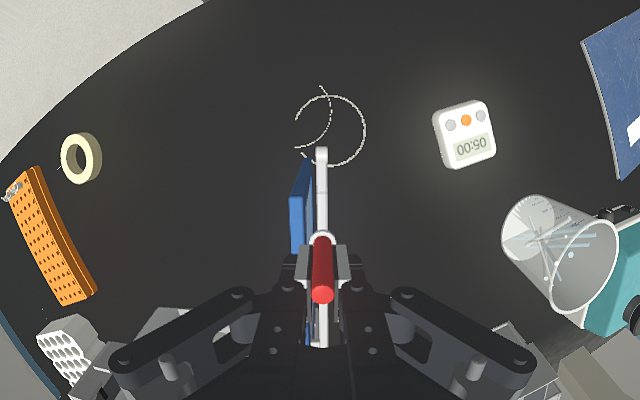

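Emit:
apply_moves --plan '[[[-1, -0.7, 0.2, -0.9, -0.003, -0.007, 0], [-1, -0.7, 0.2, -0.9, -0.003, -0.007, 0], [0.2, -0.7, 0.2, -0.9, -0.003, -0.007, 0], [0.2, -0.7, 0.2, -0.9, -0.003, -0.007, 0], [0.2, -0.7, 0.2, -0.9, -0.003, -0.007, 0], [0.2, -0.7, 0.2, -0.9, -0.003, -0.007, 0], [0.2, -0.7, 0.2, -0.9, -0.003, -0.007, 0]]]'

```text
clock: 15.8
eef_pos: [0.4792, -0.0049, 0.2362]
eef_rot: [-0.002, 0.179, 0.984, 0.0]
ft_force: [-0.1, 0.8, -0.9]
finger_gap: 0.051
```

```bash
python3 f.py
python3 - <<'E'
from h import *
print(get_state()['finger_gap'])
im=viewer.get_image('wrist');cv2.imwrite('pics/w12.png',im)
E
```

```text
clk 15.8 lean 0.0001 rise165 0.01 K [479.   -4.9 182.2] F z,ex,ey [-0.87 -0.28  0.77] T ex,ey,z [0.034 0.013 0.031]
0.051040431716715885
```

View pics/w12.png

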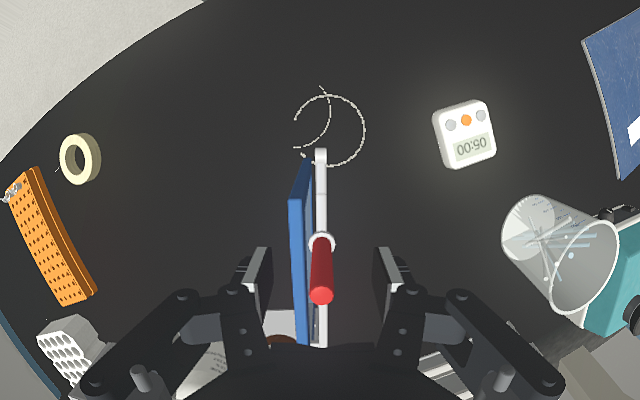

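The fingers are clear on both sides of the knob (322,295) and the bar lies on its peg. Next I raise the hand straight up and back it away.

Emit:
apply_moves --plan '[[[0.2, 0, 0, 20, 0, 0, 0], [0.2, 0, 0, 50, 0, 0, 0], [0.2, 0, 0, 90, 0, 0, 0], [0.2, 0, 0, 130, 0, 0, 0], [0.2, -40, -50, 150, 0, 0, 0], [0.2, -70, -100, 150, 0, 0, 0], [0.2, -70, -150, 150, 0, 0, 0], [0.2, -70, -180, 150, 0, 0, 0], [0.2, -70, -180, 150, 0, 0, 0], [0.2, -70, -180, 150, 0, 0, 0]]]'

```text
clock: 16.85
eef_pos: [0.409, -0.1859, 0.386]
eef_rot: [-0.002, 0.18, 0.984, 0.0]
ft_force: [-0.4, -0.1, 0.2]
finger_gap: 0.0514
```

Run:
```python
from h import *
import pickle
s,R=cur();print(s['clock'],s['eef_pos'],s['ft_force'])
c=viewer.calibration('wrist')
im=viewer.get_image('wrist');cv2.imwrite('pics/w13.png',im);pickle.dump(c,open('w13.pkl','wb'))
im=viewer.get_image('side');cv2.imwrite('pics/s13.png',im);crop(im,225,90,385,290,3,'pics/s13c.png')
im=viewer.get_image('top');cv2.imwrite('pics/t13.png',im)
```

```text
16.85 [ 0.40904417 -0.18588239  0.38597195] [-0.39161345 -0.09308761  0.21584104]
```

View pics/w13.png

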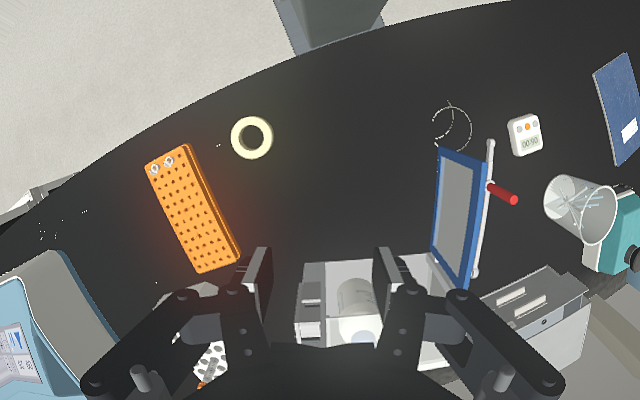

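View pics/s13c.png

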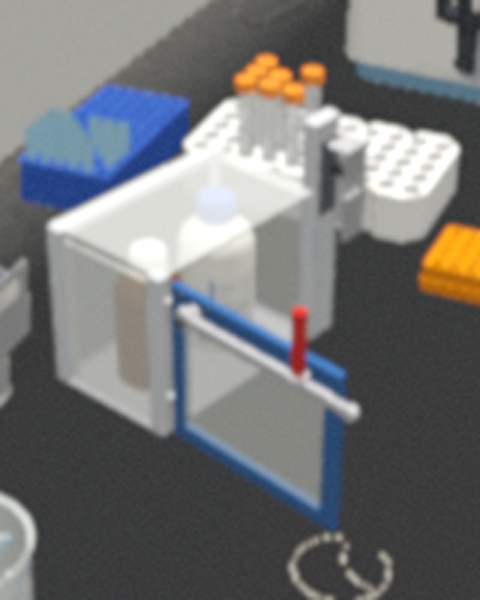

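View pics/t13.png

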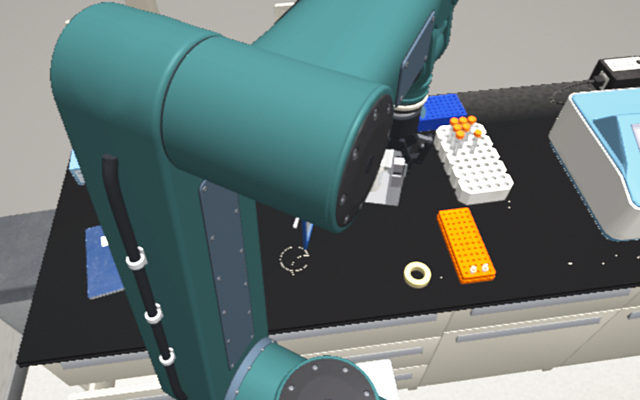

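Run:
```python
from h import *
c=viewer.calibration('side')
a=onz(c,225+175/3,90+285/3,.15);b=onz(c,225+344/3,90+374/3,.15)
d=b-a;print(a,b,np.linalg.norm(d)); ang=np.arctan2(d[1],d[0]);print('open',(np.arctan2(-np.cos(.28),-np.sin(.28))-ang)%(2*np.pi))
d=cv2.absdiff(cv2.imread('pics/s13.png'),cv2.imread('pics/side0.png')).max(2)
print('timer diff',d[290:332,268:316].max(),'side bottles',d[155:215,255:280].max()); 
d=cv2.absdiff(cv2.imread('pics/t13.png'),cv2.imread('pics/top0.png')).max(2);print('tape',d[258:290,400:435].max())
from bench import ticket;print(ticket.job_done())
```

```text
[ 0.60092208 -0.06001092  0.15      ] [ 0.4435261  -0.00739543  0.15      ] 0.16595747138635916
open 1.6134052729302049
timer diff 15 side bottles 13
tape 4
the job is handed in; nothing more can be done
None
```

The locker gate is open to about 1.61–1.65 rad (just past a right angle). The bar is back down, the hand is clear, and the job is handed in at about 17 s of the 67 s allowed.

- **Finding the slot:** Two camera views put the slot's middle about 162 mm above the worktop, 27 mm above the resting tip. By feel, the pad first touched at about 33 mm of tip rise, which puts the slot at 27–28 mm. I set the tip at 28 mm.
- **Drawing it out:** The bar came out with no clear sign of catching on the plate. Force along the gate's normal stayed near 1 N in the slot. Side and vertical forces of up to about 6 N came mainly from small errors in my hinge estimate.
- **Opening and letting go:** I swung the gate open, lowered the bar onto its rest peg and let go. The hand now touches nothing.

**Last checks:**
- **Gate angle:** The side camera gave 1.61 rad and the hand pose 1.65 rad. The small difference is within measuring error.
- **Bar:** In the side view it lies level on the gate.
- **Bottles, timer and tape:** Image patches of the brown bottle's side, the timer and the tape match those from the start. The white bottle I checked only by eye, and it looks unmoved.

No check failed.

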